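# Mount and guard a sanding drum

## Task

Take the reddish-brown sanding drum out of the wooden block and slide its shank fully home into the collet of the leaning spindle, until its collar sits on the steel rim. Then turn the brass nut clockwise (seen from the drum) as far as it goes so that the collet grips, and slide the yellow guard cap over the drum until its edge sits on the rim too. Leave the block's other cutter and the green paint pot where they are.

Things in the scene. Friction and masses are not known exactly. Their poses are not given: they have to be found in the camera images.
- drum_centre (a point): The drum to mount: about 60 g; reddish-brown cylinder 26 mm across, 28 mm tall (upper edge bevelled 4 mm), on a dark 26 mm collar 6 mm thick; below it a steel shank 12 mm across, 40 mm long, end tapered to 5 mm. Starts upright in a hole of the wooden block, collar on the block's top. Point on its axis, 14 mm below its top, 20 mm above the collar's underside; z along the axis, away from the shank.
- drum_seat (a point): Point on the drum's axis at the underside of its collar (where the shank begins); same axes.
- cone_centre (a point): The other cutter, to be left in the block: same shank and collar, but a bare steel cone (24 mm at the foot, 8 mm at the top). Loose. Point on its axis 20 mm above the underside of the collar.
- rack: Wooden storage block, fixed, 56 x 125 x 48 mm (x, y, z); origin at the centre of its underside. The two cutters stand in 14 mm holes 34 mm to either side of its centre along its y axis, either one in either hole.
- collet_mouth (a point): Centre of the flat steel rim (39 mm across, 125 mm above the bench) at the mouth of the fixed spindle's collet. z runs out of the bore along the spindle's axis, which leans 0.55 rad from vertical, roughly towards the robot; y is level. Bore 13.2 mm wide, over 40 mm deep. A drum fully home has its collar's underside on this rim and reaches 34 mm above it.
- nut_centre (a point): Centre of the knurled round brass nut round the collet, 54 mm in diameter, 24 mm tall along the spindle's axis, its upper face 2 mm below the rim (this point is 14 mm below the rim, on the axis). It turns with the nut.
- nut (a joint): Turn of the brass nut in rad about the spindle's axis, clockwise positive seen from above, looking into the bore. 0 is loose, the stop is at 1.3; it starts between 0 and 0.2. Turning takes about 0.12 N m; it stays where it is left. It closes two jaws in the bore, which grip the shank over the last part of the turn.
- cap_centre (a point): Yellow guard cap, a round tube closed at the top: 36 mm outside diameter, 29 mm bore 46 mm deep, 56 mm tall, top edge bevelled. Loose, about 40 g, standing on its open end on the bench. Point on its axis at half its height, 28 mm above the open edge; z points to the closed end.
- cap_mouth (a point): Centre of the cap's open edge (on the bench at the start); same axes.
- pot_centre (a point): Small green paint pot with a white lid, 47 mm across, 50 mm tall, loose, standing on the bench to the left of the wooden block. A bystander. Point at its centre.
- stand: Fixed grey stand that carries the spindle: base plate 150 x 110 x 12 mm (x, y, z), blue spindle body 52 mm in diameter between two cheeks. Origin on the bench, 36 mm behind (+x of the stand) and 125 mm below the centre of the collet's rim; z up, the spindle leans to the stand's -x.
Not all that is in view belongs to the job. There is more than one size of the part that bears drum_centre; the job needs the middle-sized.

How it is judged:
By the outcome, as a careful person would: the job done as asked, in the order asked, and still so for the second after the job is handed in, with the robot touching nothing.
It also fails if it takes over 64 s, if anything falls off the work surface, if the arm or the gripper's body presses on something with over 40 N, if the wrist force passes 120 N, or if a joint passes its speed limit or range.

## Robot

A 7-joint arm with a two-finger parallel gripper is mounted at the origin on the work surface; the furniture and walls round the work are solid. World frame = base frame: x ahead of the robot, y to its left, z up, the work surface at z = 0. Lengths are in m, angles in rad, forces in N, time in s.
With the tool pointing down it reaches from about 0.4 to 0.9 m from the base axis. Payload 5.5 kg.
Tool frame: the origin (TCP) lies at the very end of the fingers, on their centre line; the grasp point (between the pads) lies 19 mm behind it; z points along the fingers, y is the line along which they close (so a half turn about z gives the same grasp; the last joint's range is limited). The gripper opens to 85 mm and grips with 20 to 120 N. Pads are 22 mm wide; open, the fingers measure 114 mm over their backs; the gripper's body (76 mm by 85 mm) begins 54 mm behind the grasp point. The pads swing forward as they close: fully open they stand 13 mm farther back than shut.
Start: joints at [1.371, 0.501, -0.427, 1.55, 0.221, 1.138, -0.21], TCP at [0.29, -0.582, 0.231] pointing down, gripper open.
Joint ranges: [-2.88, 2.88], [-0.31, 2.03], [-1.54, 1.56], [0.2, 2.42], [-1.41, 4.55], [0.19, 2.02], [-2.57, 2.57]. Speed limits (rad/s): [2.57, 2.57, 3.14, 3.14, 3.14, 3.14, 3.14].

## Interface

Orientations are given as a 3x3 rotation matrix whose columns are the frame's x, y, z axes.
In Python, from workcell import r gives the robot as it stands.
- The arm moves only by the tool drive_tool, never from a script. Its arguments are lists of equal length, an entry for each row: "dp": the shift along the world's x, y, z each as a share of 20 mm, from -1 to 1, a list of three; "roll": the turn about the world's z as a share of 0.1 rad, from -1 to 1. In form: {"dp": [[x, y, z], ...], "roll": [roll, ...]}. A call has 1 to 5 rows; each row shifts and turns the commanded pose from where the row before left it; what a row does not reach is not made up. A row lasts 1/12 s, in which the tool goes at most 41.7 mm and 7.16 degrees, less where a joint would pass 70% of its speed; a pose out of reach is approached as far as the arm can. A call with a number of a shift or a turn outside -1 to 1 is refused whole. A call with a gripper value outside its range is refused whole. "grip" is the closure, from -1 (fully open) to 1 (shut), so that 0 is half open, set as the call begins (left out, the last holds). The fingers move at their own pace and stop on an object; the grip force is fixed at half the most. Time passes only in rows, so rows that do not move let the fingers close. It gives the time, the measured TCP pose, the force, the opening and the grip force at its end, in the units of the state.
- r.get_state(): the state, without advancing time (a new reading comes with each control period).
- r.camera(name): name is "scene" or "top" or "wrist"; returns (picture, depth): 420x560x3 uint8, blue, green, red; 420x560 float32, m along the optical axis (not along the pixel's ray), 0 where there is no reading.
- r.get_calibration(name): a dict with "intrinsics" (3x3 intrinsics, pixels), "dist" ([k1, k2, p1, p2, k3] as OpenCV has them; the pictures are not rectified), "R" (3x3) and "t" (3): a world point X has camera coordinates R X + t. Camera axes: x right, y down, z forward; pixel columns grow to the right and rows downward; lengths in m; the calibration is good to about 2 mm. A picture is of the moment at which its call begins: read the wrist's pose just before it. get_calibration takes no time and is no camera call; for the wrist camera it gives the pose at the moment of the call.
- r.sign_off(): hands the job in; it is judged then, once.
Trained networks look in the newest picture that a camera, given by its name, has taken for a name from the list of things; names that differ only in an ending like _2 or _b are one class to them, and where a whole thing is asked for, a point or a joint stands for the part that bears it (a point fixed in the world has none). Each returns a list of dicts, best first, with "score" (0 to 1); they miss things now and then, are a little off and sometimes report something else, mostly with a low value. They report only what shows in the picture. A call takes as long as a camera call. They do not tell look-alikes from the thing itself.
- r.trace(camera, query): "pixels" (420x560 bool, what is visible of it) and "box" ([left, top, right, bottom] in pixels, round what is visible of it).
The state is a dict: "time_s": time; "joints": joint angles; "dq": joint speeds; "joint_torque": joint torques, N m; "ee_pos": TCP position; "orientation": TCP orientation; "ft_force": force on the tool from outside, world axes, zero at the start; "moment": the same for the moment, N m; "width": finger opening in m; "gripper_force": force on a finger pad.
Only numpy, scipy, OpenCV 4.12 (cv2) and the standard library are available. Lean on these libraries where they do the work, as an engineer would, in place of code of your own. Each camera call takes 0.05 s, during which the arm holds its last target. There are 200 camera calls.

## Working session

There is one attempt and no reset: what is moved stays moved. The work goes in short steps, Python scripts to look and compute and a tool call to move; the robot and the scene stay as the last step left them, time stands still between calls to the robot, and variables do not carry over. Pictures are saved under pics/ and viewed, at most 10 in all, crops included, and the job is handed in when it is done.

Besides the shell and the picture viewer there is one more tool, called after "Call:" as name(argument=value, ...) on one line, values as JSON. drive_tool: Moves the arm, as the interface text tells. Shift numbers are shares of 20 mm and turn numbers shares of 0.1 rad, none past 1 either way. Its arguments: {"type":"object","properties":{"dp":{"type":"array"},"roll":{"type":"array"},"grip":{"type":"number"}},"required":["dp","roll"]}

```bash
mkdir -p pics; cat > h.py <<'E'
import numpy as np, cv2
from workcell import r
def shot(n,f=None):
    c=r.get_calibration(n); im,d=r.camera(n)
    if f: cv2.imwrite('pics/'+f,im)
    return im,d,c
def world(c,d,mask):
    v,u=np.nonzero(mask&(d>0)); z=d[v,u]
    p=cv2.undistortPoints(np.c_[u,v].astype(np.float64)[:,None],np.array(c['intrinsics']),np.array(c['dist']))[:,0]
    X=np.c_[p*z[:,None],z]
    return (X-np.array(c['t']).ravel())@np.array(c['R'])
E
python3 - <<'E'
from h import *
np.set_printoptions(precision=3,suppress=True)
s=r.get_state();print(s['time_s'],s['ee_pos'],s['orientation'],s['width'])
ims=[]
for n in('scene','top'):
    im,d,c=shot(n); ims.append(im); print(n,np.array(c['R']),c['t'])
    for q in('drum_centre','cone_centre','rack','nut_centre','cap_centre','pot_centre','stand'):
        for t in r.trace(n,q)[:4]:
            P=world(c,d,t['pixels'])
            if len(P): print(n,q,round(t['score'],2),t['box'],len(P),np.median(P,0),np.percentile(P,3,axis=0),np.percentile(P,97,axis=0))
cv2.imwrite('pics/a.png',ims[0]);cv2.imwrite('pics/b.png',ims[1])
E
```

```text
0.0 [ 0.29  -0.581  0.23 ] [[ 0.895  0.446 -0.001]
 [ 0.446 -0.895  0.002]
 [ 0.    -0.002 -1.   ]] 0.08541786314561847
scene [[-0.904 -0.426  0.025]
 [-0.201  0.373 -0.906]
 [ 0.377 -0.824 -0.423]] [0.491 0.173 0.734]
scene drum_centre 0.7 [246.2, 236.2, 261.3, 259.5] 284 [0.507 0.195 0.067] [0.498 0.127 0.046] [0.536 0.2   0.082]
scene drum_centre 0.6 [259.4, 249.5, 281.7, 305.3] 859 [0.44  0.261 0.078] [0.427 0.21  0.003] [0.473 0.27  0.105]
scene drum_centre 0.48 [237.2, 231.0, 287.3, 283.4] 1095 [0.501 0.203 0.044] [0.483 0.095 0.   ] [0.537 0.216 0.051]
scene drum_centre 0.46 [230.1, 267.6, 243.2, 291.9] 169 [0.503 0.259 0.037] [0.497 0.254 0.007] [0.511 0.264 0.053]
scene cone_centre 0.69 [263.9, 223.8, 272.6, 244.4] 164 [0.508 0.125 0.059] [0.499 0.092 0.046] [0.531 0.131 0.08 ]
scene cone_centre 0.45 [247.7, 236.7, 261.0, 256.6] 256 [0.506 0.196 0.069] [0.498 0.181 0.049] [0.52  0.2   0.081]
scene rack 0.65 [236.9, 233.1, 290.0, 284.7] 1024 [0.501 0.202 0.042] [0.483 0.092 0.001] [0.536 0.216 0.048]
scene nut_centre 0.33 [207.7, 175.0, 278.5, 238.3] 2270 [0.614 0.037 0.03 ] 
[... 946 characters left out ...]
0.521 0.195 0.088]
top cone_centre 0.5 [255.0, 213.9, 262.1, 218.7] 61 [0.51  0.118 0.063] [0.502 0.108 0.047] [0.522 0.132 0.083]
top rack 0.92 [226.1, 208.5, 265.3, 228.7] 627 [0.504 0.15  0.048] [0.484 0.093 0.022] [0.535 0.211 0.055]
top nut_centre 0.44 [278.5, 175.9, 301.0, 190.7] 116 [0.607 0.026 0.128] [ 0.576 -0.007  0.109] [0.622 0.041 0.139]
top cap_centre 0.64 [375.7, 216.0, 392.8, 231.9] 162 [ 0.475 -0.258  0.053] [ 0.459 -0.279  0.   ] [ 0.494 -0.245  0.061]
top pot_centre 0.49 [170.9, 230.6, 188.3, 248.3] 212 [0.448 0.35  0.048] [0.429 0.33  0.027] [0.468 0.373 0.054]
top stand 0.95 [266.9, 152.2, 306.8, 202.5] 1663 [0.624 0.019 0.015] [ 0.568 -0.034  0.006] [0.708 0.07  0.132]
```

View pics/a.png

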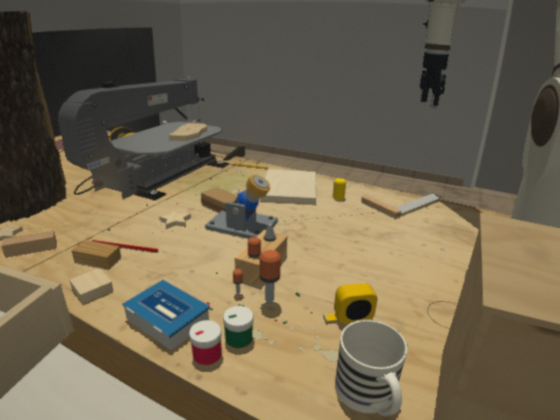

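View pics/b.png

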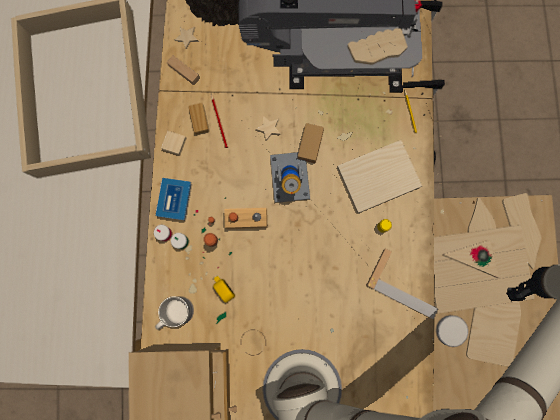

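Both views agree. The rack is at about (0.51, 0.15). The middle drum is in its left hole (scene px 254,247; top 233,217) and the cone is in the right hole. A large and a small look-alike drum stand nearby on the bench. The spindle is at top px (291,184), and the yellow cap at top px (385,225). Next I'll get the yaw of the stand and the rack.

```bash
python3 - <<'E'
from h import *
np.set_printoptions(precision=3,suppress=True)
im,d,c=shot('top')
W=world(c,d,np.ones(d.shape,bool))
def rect(P):
    (cx,cy),(w,h),a=cv2.minAreaRect((P[:,:2]*1000).astype(np.float32)); return cx,cy,w,h,a
box=lambda x0,x1,y0,y1,z0,z1: W[(W[:,0]>x0)&(W[:,0]<x1)&(W[:,1]>y0)&(W[:,1]<y1)&(W[:,2]>z0)&(W[:,2]<z1)]
print('plate',rect(box(.55,.73,-.05,.09,.007,.018)))
print('rack',rect(box(.46,.56,.07,.23,.042,.053)))
t=r.trace('top','stand')[0]; P=world(c,d,t['pixels']); P=P[(P[:,2]>.007)&(P[:,2]<.017)]; print('plate2',rect(P),len(P))
b=box(.57,.65,-.02,.08,.10,.16)
print(len(b)); print(b[::4])
dr=box(.485,.535,.165,.21,.06,.1); print('drum',np.median(dr,0),dr.max(0),len(dr))
co=box(.485,.535,.095,.14,.06,.1); print('cone',np.median(co,0),co.max(0),len(co))
E
```

```text
plate (643.03466796875, 17.097084045410156, 166.33645629882812, 139.59310913085938, 6.693154335021973)
rack (512.1581420898438, 153.50437927246094, 56.70806121826172, 125.97240447998047, 0.41917505860328674)
plate2 (638.512939453125, 18.0968017578125, 150.19683837890625, 108.8534927368164, 4.795892238616943) 798
295
[[ 0.622  0.018  0.124]
 [ 0.623  0.007  0.117]
 [ 0.619  0.018  0.127]
 [ 0.618  0.007  0.129]
 [ 0.616  0.027  0.126]
 [ 0.614  0.016  0.135]
 [ 0.613  0.004  0.139]
 [ 0.614  0.03   0.126]
 [ 0.611  0.018  0.137]
 [ 0.611  0.007  0.134]
 [ 0.613 -0.004  0.121]
 [ 0.609  0.027  0.135]
 [ 0.608  0.013  0.135]
 [ 0.608  0.002  0.135]
 [ 0.61   0.039  0.117]
 [ 0.607  0.027  0.128]
 [ 0.605  0.016  0.134]
 [ 0.605  0.004  0.136]
 [ 0.606 -0.007  0.129]
 [ 0.604  0.03   0.131]
 [ 0.602  0.019  0.136]
 [ 0.603  0.007  0.133]
 [ 0.603 -0.004  0.129]
 [ 0.599  0.036  0.139]
 [ 0.6    0.024  0.135]
 [ 0.6    0.013  0.133]
 [ 0.6    0.002  0.13 ]
 [ 0.599 -0.01   0.132]
 [ 0.597  0.03   0.136]
 [ 0.598  0.019  0.131]
 [ 0.597  0.008  0.131]
 [ 0.598 -0.004  0.127]
 [ 0.599  0.04
[... 390 characters left out ...]
08]
 [ 0.587  0.002  0.121]
 [ 0.587 -0.009  0.123]
 [ 0.586  0.034  0.12 ]
 [ 0.585  0.022  0.123]
 [ 0.586  0.011  0.117]
 [ 0.584 -0.001  0.125]
 [ 0.584  0.04   0.113]
 [ 0.582  0.028  0.122]
 [ 0.581  0.017  0.127]
 [ 0.581  0.005  0.123]
 [ 0.581 -0.006  0.124]
 [ 0.581  0.031  0.113]
 [ 0.58   0.02   0.116]
 [ 0.58   0.008  0.115]
 [ 0.58  -0.006  0.113]
 [ 0.577  0.028  0.12 ]
 [ 0.577  0.014  0.119]
 [ 0.577  0.002  0.115]
 [ 0.575  0.034  0.116]
 [ 0.576  0.023  0.11 ]
 [ 0.574  0.011  0.117]
 [ 0.574 -0.     0.116]
 [ 0.571  0.025  0.117]
 [ 0.572  0.014  0.113]
 [ 0.571  0.003  0.115]]
drum [0.51  0.185 0.08 ] [0.524 0.197 0.092] 69
cone [0.51  0.118 0.068] [0.521 0.128 0.088] 39
```

Call:
drive_tool(dp=[[0.3,1,0],[0.3,1,0],[0.3,1,0],[0.3,1,0],[0.3,1,0]], roll=[0,0,0,0,0], grip=-1)

```text
time_s: 1.32
ee_pos: [0.3205, -0.4807, 0.2314]
orientation: [[0.895, 0.446, 0.0], [0.446, -0.895, -0.0], [0.0, 0.0, -1.0]]
ft_force: [0.4, -0.6, 0.1]
width: 0.085
gripper_force: 0.0
```

Call:
drive_tool(dp=[[0.3,1,0],[0.3,1,0],[0.3,1,0],[0.3,1,0],[0.3,1,0]], roll=[0,0,0,0,0])

```text
time_s: 1.73
ee_pos: [0.3505, -0.3807, 0.2315]
orientation: [[0.895, 0.447, 0.0], [0.447, -0.895, -0.0], [0.0, 0.0, -1.0]]
ft_force: [0.8, -0.3, 0.2]
width: 0.0854
gripper_force: 0.0
```

Call:
drive_tool(dp=[[0.3,1,0],[0.3,1,0],[0.3,1,0],[0.3,1,0],[0.3,1,0]], roll=[0,0,0,0,0])

```text
time_s: 2.15
ee_pos: [0.3805, -0.2807, 0.2315]
orientation: [[0.895, 0.447, 0.0], [0.447, -0.895, -0.001], [0.0, 0.001, -1.0]]
ft_force: [0.4, 0.9, -1.1]
width: 0.0851
gripper_force: 0.0
```

Call:
drive_tool(dp=[[0.3,1,0],[0.3,1,0],[0.3,1,0],[0.3,1,0],[0.3,1,0]], roll=[0,0,0,0,0])

```text
time_s: 2.57
ee_pos: [0.4105, -0.1807, 0.2316]
orientation: [[0.895, 0.447, 0.0], [0.447, -0.895, -0.001], [0.0, 0.001, -1.0]]
ft_force: [0.1, -0.3, 0.6]
width: 0.0854
gripper_force: 0.0
```

Call:
drive_tool(dp=[[0.25,0.97,0],[0.25,0.97,0],[0.25,0.97,0],[0.25,0.97,0],[0.25,0.97,0]], roll=[-0.2,-0.2,-0.2,-0.2,-0.2], grip=-0.3)

```text
time_s: 2.98
ee_pos: [0.4355, -0.0837, 0.2316]
orientation: [[0.935, 0.354, 0.001], [0.354, -0.935, -0.001], [0.0, 0.001, -1.0]]
ft_force: [0.9, -0.5, -0.6]
width: 0.0554
gripper_force: 0.0
```

Call:
drive_tool(dp=[[0.25,0.97,0],[0.25,0.97,0],[0.25,0.97,0],[0.25,0.97,0],[0.25,0.97,0]], roll=[-0.2,-0.2,-0.2,-0.2,-0.2])

```text
time_s: 3.4
ee_pos: [0.4605, 0.0133, 0.2316]
orientation: [[0.966, 0.259, 0.001], [0.259, -0.966, -0.0], [0.001, 0.001, -1.0]]
ft_force: [0.4, -0.2, 0.5]
width: 0.0557
gripper_force: 0.0
```

Call:
drive_tool(dp=[[0.25,0.97,0],[0.25,0.97,0],[0.25,0.97,0],[0.25,0.97,0],[0.25,0.97,0]], roll=[-0.2,-0.2,-0.2,-0.2,-0.2])

```text
time_s: 3.82
ee_pos: [0.4855, 0.1103, 0.2315]
orientation: [[0.987, 0.161, 0.001], [0.161, -0.987, -0.0], [0.001, 0.0, -1.0]]
ft_force: [-0.4, 0.0, 0.5]
width: 0.0556
gripper_force: 0.0
```

Call:
drive_tool(dp=[[0.25,0.97,0],[0.25,0.97,0],[0.25,0.97,0],[0.25,0.97,0],[0,0,0]], roll=[-0.2,-0.2,-0.2,-0.2,0])

```text
time_s: 4.23
ee_pos: [0.5054, 0.1918, 0.2319]
orientation: [[0.996, 0.086, 0.001], [0.086, -0.996, 0.004], [0.002, -0.003, -1.0]]
ft_force: [-0.4, 1.1, 0.1]
width: 0.0556
gripper_force: 0.0
```

```bash
python3 - <<'E'
from h import *
np.set_printoptions(precision=4,suppress=True)
s=r.get_state();print(s['ee_pos'],s['joints'],s['width'])
im,d,c=shot('wrist','c.png'); print(np.array(c['R']),-np.array(c['R']).T@np.array(c['t']).ravel())
for q in('drum_centre','cone_centre','rack','nut_centre','stand'):
    for t in r.trace('wrist',q)[:3]:
        P=world(c,d,t['pixels'])
        if len(P): print(q,round(t['score'],2),t['box'],len(P),np.median(P,0),np.percentile(P,2,axis=0),np.percentile(P,98,axis=0))
E
```

```text
[0.5054 0.1918 0.2319] [ 0.2385  0.3722 -0.801   1.8196  0.299   1.0729 -2.1566] 0.05560013222375764
[[ 0.0868 -0.9962 -0.0041]
 [-0.9505 -0.084   0.299 ]
 [-0.2982 -0.0221 -0.9542]] [0.5826 0.1976 0.3751]
drum_centre 0.89 [207.6, 171.4, 230.4, 193.0] 331 [0.5097 0.254  0.0516] [0.4961 0.2466 0.0002] [0.5168 0.2739 0.054 ]
drum_centre 0.84 [269.6, 171.6, 299.2, 203.3] 695 [0.5139 0.1871 0.0811] [0.4997 0.1753 0.0486] [0.5235 0.1986 0.0835]
drum_centre 0.61 [189.5, 221.5, 238.0, 272.1] 1530 [0.4542 0.249  0.1001] [0.4345 0.2338 0.0002] [0.4627 0.2682 0.1073]
cone_centre 0.76 [336.2, 177.0, 366.8, 206.2] 545 [0.5145 0.1223 0.0639] [0.4986 0.1087 0.0483] [0.5232 0.1307 0.0831]
rack 0.75 [257.2, 149.9, 383.5, 220.0] 5872 [0.519  0.1513 0.0483] [0.4841 0.0919 0.0102] [0.5392 0.213  0.0499]
nut_centre 0.6 [470.8, 77.7, 560.0, 157.4] 2933 [0.6028 0.0292 0.1238] [ 0.5692 -0.0092  0.1055] [0.6208 0.0411 0.1364]
stand 0.89 [392.5, 0.0, 560.0, 154.5] 19347 [0.6205 0.0318 0.0507] [ 0.5678 -0.018   0.0091] [0.7009 0.0719 0.1342]
stand 0.52 [258.3, 149.9, 384.2, 218.9] 5827 [0.519  0.1513 0.0483] [0.4842 0.0914 0.0107] [0.5392 0.2125 0.0499]
```

View pics/c.png

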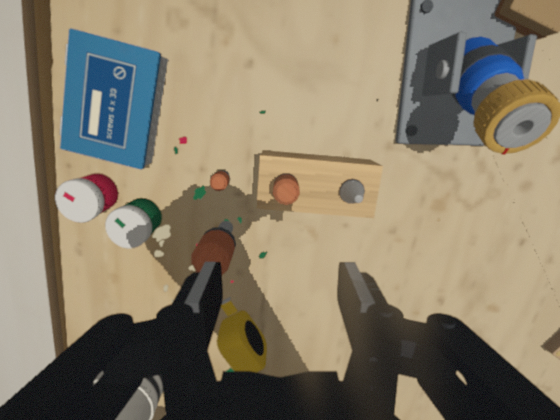

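The wrist view shows the rack drum at px (285,188) and the cone at (352,190). The look-alikes are at (219,180) and (213,250), and the nut is at (515,115). Joint 7 is near its range end, so I'll flip the tool by half a turn.

Call:
drive_tool(dp=[[0,0,0],[0,0,0],[0,0,0],[0,0,0],[0,0,0]], roll=[-1,-1,-1,-1,-1])

```text
time_s: 4.95
ee_pos: [0.5052, 0.1856, 0.2309]
orientation: [[0.913, -0.409, -0.001], [-0.409, -0.913, 0.001], [-0.001, -0.0, -1.0]]
ft_force: [-0.4, 1.1, -0.7]
width: 0.0553
gripper_force: 0.0
```

```bash
python3 -c "
from h import *
print(r.get_state()['joints'])"
```

```text
[ 0.08575105  0.32321712 -0.58899351  1.82824762  0.20348884  1.0515062
 -2.57295944]
```

Call:
drive_tool(dp=[[0,0,0],[0,0,0],[0,0,0],[0,0,0],[0,0,0]], roll=[1,1,1,1,1])

```text
time_s: 5.37
ee_pos: [0.5053, 0.1859, 0.2314]
orientation: [[0.996, 0.086, 0.0], [0.086, -0.996, -0.001], [0.0, 0.001, -1.0]]
ft_force: [0.6, -0.2, 0.3]
width: 0.0557
gripper_force: 0.0
```

Call:
drive_tool(dp=[[0,0,0],[0,0,0],[0,0,0],[0,0,0],[0,0,0]], roll=[1,1,1,1,1])

```text
time_s: 5.78
ee_pos: [0.5054, 0.1857, 0.2314]
orientation: [[0.833, 0.553, 0.0], [0.553, -0.833, -0.001], [-0.0, 0.001, -1.0]]
ft_force: [-0.1, -0.1, -0.3]
width: 0.0554
gripper_force: 0.0
```

Call:
drive_tool(dp=[[0,0,0],[0,0,0],[0,0,0],[0,0,0],[0,0,0]], roll=[1,1,1,1,1])

```text
time_s: 6.2
ee_pos: [0.5054, 0.1857, 0.2314]
orientation: [[0.466, 0.885, 0.0], [0.885, -0.466, -0.001], [-0.001, 0.001, -1.0]]
ft_force: [-0.0, 0.8, -0.6]
width: 0.0556
gripper_force: 0.0
```

Call:
drive_tool(dp=[[0,0,0],[0,0,0],[0,0,0],[0,0,0],[0,0,0]], roll=[1,1,1,1,1])

```text
time_s: 6.62
ee_pos: [0.5054, 0.1857, 0.2313]
orientation: [[-0.015, 1.0, 0.0], [1.0, 0.015, -0.001], [-0.001, 0.0, -1.0]]
ft_force: [0.0, 0.3, -0.0]
width: 0.0555
gripper_force: 0.0
```

Call:
drive_tool(dp=[[0,0,0],[0,0,0],[0,0,0],[0,0,0],[0,0,0]], roll=[1,1,1,1,1])

```text
time_s: 7.03
ee_pos: [0.5054, 0.1856, 0.2313]
orientation: [[-0.493, 0.87, 0.0], [0.87, 0.493, -0.001], [-0.001, -0.0, -1.0]]
ft_force: [-0.1, -0.3, -0.4]
width: 0.0555
gripper_force: 0.0
```

Call:
drive_tool(dp=[[0,0,0],[0,0,0],[0,0,0],[0,0,0],[0,0,0]], roll=[1,1,1,1,1])

```text
time_s: 7.45
ee_pos: [0.5054, 0.1856, 0.2313]
orientation: [[-0.85, 0.527, 0.0], [0.527, 0.85, -0.001], [-0.001, -0.001, -1.0]]
ft_force: [0.2, -0.3, -0.1]
width: 0.0554
gripper_force: 0.0
```

Call:
drive_tool(dp=[[0,0,0],[0,0,0],[0,0,0],[0,0,0],[0,0,0]], roll=[1,1,1,1,1])

```text
time_s: 7.87
ee_pos: [0.5054, 0.1856, 0.2312]
orientation: [[-0.998, 0.056, 0.0], [0.056, 0.998, -0.001], [-0.0, -0.001, -1.0]]
ft_force: [-0.0, 0.6, -0.4]
width: 0.0558
gripper_force: 0.0
```

```bash
python3 -c "
from h import *
s=r.get_state();print(s['joints'],s['ee_pos'],s['orientation'])"
```

```text
[ 0.56009672  0.63651372 -1.33147691  1.81548687  0.65945474  1.23375309
  0.54767693] [0.50544371 0.18557923 0.23120755] [[-9.98455986e-01  5.55484536e-02  1.16604303e-04]
 [ 5.55482866e-02  9.98455360e-01 -1.13195840e-03]
 [-1.79302729e-04 -1.12373347e-03 -9.99999353e-01]]
```

Call:
drive_tool(dp=[[0.28,0.07,-1],[0,0,-1],[0,0,-1],[0,0,-1],[0,0,-1]], roll=[1,0.4,0,0,0])

```text
time_s: 8.28
ee_pos: [0.5111, 0.1869, 0.1302]
orientation: [[-0.997, -0.079, -0.0], [-0.079, 0.997, -0.001], [0.0, -0.001, -1.0]]
ft_force: [1.2, -0.9, -0.3]
width: 0.0554
gripper_force: 0.0
```

Call:
drive_tool(dp=[[0,0,-1],[0,0,-1],[0,0,-1],[0,0,-0.8],[0,0,0]], roll=[0,0,0,0,0])

```text
time_s: 8.7
ee_pos: [0.5092, 0.1858, 0.0523]
orientation: [[-0.997, -0.08, -0.005], [-0.08, 0.997, -0.003], [0.005, -0.002, -1.0]]
ft_force: [-0.6, -0.1, -0.3]
width: 0.0557
gripper_force: 0.0
```

Call:
drive_tool(dp=[[0,0,0],[0,0,0],[0,0,0],[0,0,0],[0,0,0]], roll=[0,0,0,0,0], grip=1)

```text
time_s: 9.12
ee_pos: [0.5117, 0.1882, 0.0567]
orientation: [[-0.997, -0.081, 0.002], [-0.081, 0.997, -0.0], [-0.002, -0.001, -1.0]]
ft_force: [-2.0, -2.2, 6.0]
width: 0.0243
gripper_force: 59.2
```

Call:
drive_tool(dp=[[0,0,0.5],[0,0,1],[0,0,1],[0,0,1],[0,0,1]], roll=[0,0,0,0,0])

```text
time_s: 9.53
ee_pos: [0.5108, 0.1888, 0.1471]
orientation: [[-0.997, -0.082, 0.001], [-0.082, 0.997, 0.001], [-0.001, 0.001, -1.0]]
ft_force: [0.5, 0.5, -0.8]
width: 0.0242
gripper_force: 59.1
```

Call:
drive_tool(dp=[[0,0,1],[0,0,1],[0,0,1],[0,0,0.5],[0,0,0]], roll=[0,0,0,0,0])

```text
time_s: 9.95
ee_pos: [0.5119, 0.1895, 0.2181]
orientation: [[-0.997, -0.081, 0.004], [-0.081, 0.997, 0.001], [-0.004, 0.001, -1.0]]
ft_force: [0.2, -0.1, 0.8]
width: 0.0237
gripper_force: 59.2
```

```bash
python3 - <<'E'
from h import *
np.set_printoptions(precision=4,suppress=True)
s=r.get_state();print(s['ee_pos'],s['joints'],s['width'],s['orientation'])
im,d,c=shot('wrist'); im2,d2,c2=shot('scene')
for n,D,C in(('wrist',d,c),('scene',d2,c2)):
  for q in('drum_centre','nut_centre'):
    for t in r.trace(n,q)[:3]:
        P=world(C,D,t['pixels'])
        if len(P): print(n,q,round(t['score'],2),t['box'],len(P),np.median(P,0),np.percentile(P,2,axis=0),np.percentile(P,98,axis=0))
cv2.imwrite('pics/d.png',np.hstack([cv2.resize(im,(440,330)),cv2.resize(im2[130:290,180:340],(330,330),interpolation=cv2.INTER_CUBIC)]))
E
```

```text
[0.5119 0.1895 0.2181] [ 0.5454  0.6776 -1.3336  1.8155  0.7051  1.2292  0.6531] 0.023661037734034242 [[-0.9967 -0.0813  0.0042]
 [-0.0813  0.9967  0.0015]
 [-0.0043  0.0011 -1.    ]]
wrist drum_centre 0.96 [251.4, 227.7, 307.1, 318.9] 3954 [0.5048 0.1886 0.2411] [0.4984 0.1776 0.1791] [0.5203 0.2005 0.2446]
wrist drum_centre 0.93 [334.1, 104.8, 392.0, 152.0] 1984 [0.4434 0.2474 0.1049] [0.428  0.234  0.0649] [0.4594 0.2666 0.1073]
wrist drum_centre 0.69 [32.7, 208.0, 184.1, 324.9] 12356 [0.6003 0.0295 0.0392] [ 0.5648 -0.0321  0.0084] [0.6947 0.0695 0.1342]
wrist nut_centre 0.91 [34.4, 252.0, 109.6, 317.7] 2077 [0.5919 0.0282 0.1202] [ 0.5676 -0.0098  0.1005] [0.6138 0.041  0.1362]
scene drum_centre 0.96 [257.0, 250.9, 280.2, 304.0] 784 [0.4393 0.2617 0.0788] [0.4262 0.2448 0.0087] [0.4574 0.2706 0.1051]
scene drum_centre 0.49 [231.7, 266.3, 243.0, 289.7] 145 [0.5035 0.2597 0.0408] [0.4973 0.253  0.0092] [0.5098 0.2644 0.0534]
scene drum_centre 0.48 [250.8, 159.7, 259.8, 201.0] 226 [0.5049 0.1931 0.2076] [0.4976 0.1843 0.1704] [0.5144 0.2008 0.2398]
scene nut_centre 0.45 [242.8, 182.8, 269.2, 198.0] 118 [0.5766 0.0321 0.1099] [0.5673 0.0045 0.0917] [0.6147 0.0408 0.1262]
```

View pics/d.png

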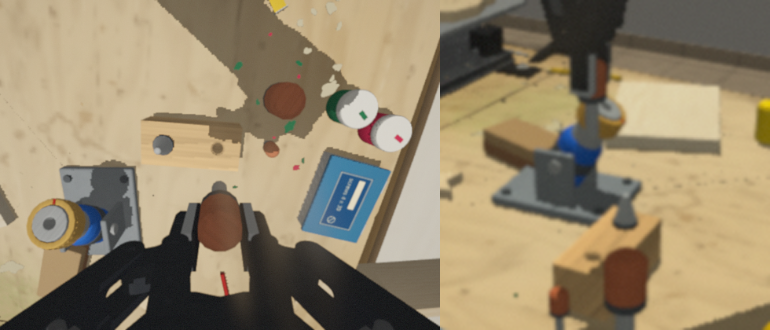

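The wrist view shows the drum held upright between the pads, px about (219,222) in the crop. The cone is still in the rack and the look-alikes haven't moved. Next I'll fit the spindle model to the nut's depth points.

```bash
cat > fit.py <<'E'
from h import *
from scipy.optimize import least_squares
np.set_printoptions(precision=4,suppress=True)
def fit(P,yaw=None,a=.55):
    def res(p):
        yw=p[2] if yaw is None else yaw
        ex=np.array([np.cos(yw),np.sin(yw),0]); ax=-np.sin(a)*ex+np.array([0,0,np.cos(a)])
        q=P-np.array([p[0],p[1],.125+p[3]]); h=q@ax; rad=np.linalg.norm(q-np.outer(h,ax),axis=1)
        # distance to surface of two stacked cylinders: nut r27 h[-26,-2], rim r19.5 h[..,0]
        def sd(R,lo,hi):
            dr=rad-R; dh=np.maximum(h-hi,lo-h)
            return np.where((dr>0)&(dh>0),np.hypot(dr,dh),np.maximum(dr,dh))
        return np.minimum(sd(.027,-.026,-.002),sd(.0195,-.03,0))
    return least_squares(res,[.597,.015,.084,0],loss='soft_l1',f_scale=.002)
def nutpts(n,d,c):
    t=r.trace(n,'nut_centre')[0]; P=world(c,d,t['pixels'])
    m=np.median(P,0); return P[(np.linalg.norm(P-m,axis=1)<.045)&(P[:,2]>.09)]
E
python3 - <<'E'
from fit import *
for n in('wrist','top'):
    im,d,c=shot(n); P=nutpts(n,d,c)
    for y in(None,.084):
        f=fit(P,y); print(n,len(P),f.x,np.sqrt(np.mean(f.fun**2)))
im,d,c=shot('wrist')
t=r.trace('wrist','stand')[0]; P=world(c,d,t['pixels']); P=P[(P[:,2]>.008)&(P[:,2]<.016)]
print(cv2.minAreaRect((P[:,:2]*1000).astype(np.float32)),len(P),t['box'])
E
```

```text
wrist 2291 [0.5877 0.0133 0.0695 0.0001] 0.001067030421959837
wrist 2291 [0.5877 0.0132 0.0751 0.0001] 0.0010758459305738183
top 65 [0.5876 0.0112 0.3398 0.0015] 0.002105886201232044
top 65 [0.5886 0.0129 0.0875 0.0001] 0.002260455866129997
((638.1055908203125, 17.734054565429688), (149.9335479736328, 109.38980865478516), 4.486855983734131) 5323 [30.3, 213.3, 183.0, 329.4]
```

Call:
drive_tool(dp=[[0.42,-0.98,0],[0.42,-0.98,0],[0.42,-0.98,0],[0.42,-0.98,0],[0.42,-0.98,0]], roll=[0,0,0,0,0])

```text
time_s: 10.97
ee_pos: [0.5532, 0.0895, 0.2153]
orientation: [[-0.997, -0.081, -0.0], [-0.081, 0.997, -0.0], [0.0, -0.0, -1.0]]
ft_force: [0.6, 0.4, 0.1]
width: 0.0239
gripper_force: 59.2
```

Call:
drive_tool(dp=[[0.42,-0.98,-0.2],[0.42,-0.98,-0.2],[0.42,-0.98,-0.4],[0.42,-0.98,-0.4],[0,0,0]], roll=[0,0,0,0,0])

```text
time_s: 11.38
ee_pos: [0.5875, 0.0059, 0.189]
orientation: [[-0.997, -0.074, -0.002], [-0.074, 0.997, -0.002], [0.002, -0.002, -1.0]]
ft_force: [-0.5, -0.1, 0.4]
width: 0.024
gripper_force: 59.2
```

```bash
python3 - <<'E'
from fit import *
im,d,c=shot('wrist'); im2,d2,c2=shot('scene')
s=r.get_state();print(s['ee_pos'],s['joints'],s['orientation'],s['ft_force'])
t=r.trace('wrist','drum_centre')[0];P=world(c,d,t['pixels']);print(t['box'],t['score'],np.percentile(P,2,axis=0),np.percentile(P,98,axis=0))
cv2.imwrite('pics/e.png',np.hstack([cv2.resize(im,(440,330)),cv2.resize(im2[130:250,200:320],(330,330),interpolation=cv2.INTER_CUBIC)]))
E
```

```text
[0.5863 0.0111 0.1907] [ 0.7965  0.7812 -1.2843  1.7376  0.7901  1.2518  0.9611] [[-0.9969 -0.0787 -0.0013]
 [-0.0787  0.9969  0.0007]
 [ 0.0012  0.0008 -1.    ]] [-0.3662  0.5194 -0.4622]
[248.6, 225.0, 309.5, 322.1] 0.86 [ 0.574  -0.0059  0.1484] [0.5964 0.0167 0.2155]
```

View pics/e.png

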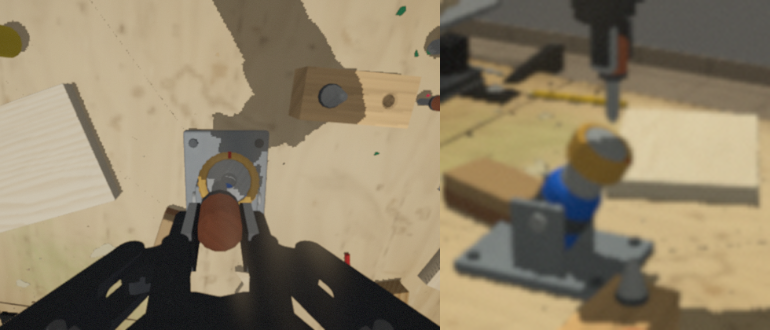

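The view shows the drum right above the bore, with the mouth at crop px (229,183), as planned. Now lowering the tip into the mouth.

Call:
drive_tool(dp=[[0.06,0.06,-0.4],[0,0,-0.4],[0,0,-0.3],[0,0,0],[0,0,0]], roll=[0,0,0,0,0])

```text
time_s: 11.95
ee_pos: [0.5872, 0.0137, 0.1688]
orientation: [[-0.997, -0.082, -0.001], [-0.082, 0.997, 0.0], [0.001, 0.0, -1.0]]
ft_force: [-0.3, 0.2, -0.7]
width: 0.0243
gripper_force: 59.2
```

Call:
drive_tool(dp=[[-0.19,-0.015,-0.03],[-0.19,-0.015,-0.03],[-0.23,-0.02,-0.07],[-0.23,-0.02,-0.08],[0,0,0]], roll=[0,0,0,0,0])

```text
time_s: 12.37
ee_pos: [0.5737, 0.0124, 0.1677]
orientation: [[-0.997, -0.081, 0.008], [-0.081, 0.997, 0.001], [-0.008, 0.0, -1.0]]
ft_force: [5.5, 0.2, 6.9]
width: 0.0237
gripper_force: 60.4
```

```bash
python3 - <<'E'
from fit import *
im,d,c=shot('wrist'); im2,d2,c2=shot('scene')
s=r.get_state();print(s['ee_pos'],s['ft_force'],s['moment'])
cv2.imwrite('pics/f.png',np.hstack([cv2.resize(im,(440,330)),cv2.resize(im2[130:230,220:320],(330,330),interpolation=cv2.INTER_CUBIC)]))
E
```

```text
[0.5739 0.0124 0.1678] [5.5963 0.4508 5.8925] [ 0.1253 -1.3234 -0.0381]
```

View pics/f.png

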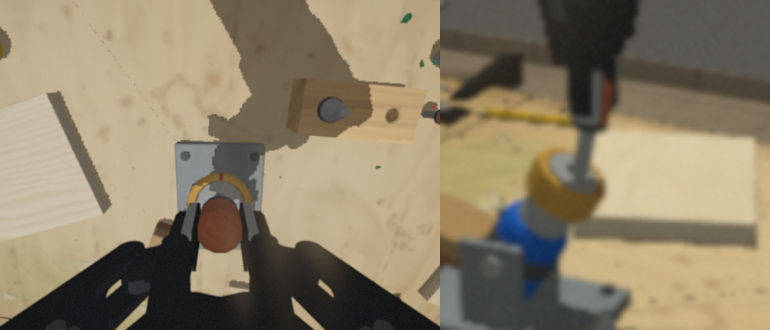

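The shank tip is caught in the mouth (scene crop px 580,165) with about 6 N of side force, so the swing has started.

Call:
drive_tool(dp=[[-0.21,-0.015,-0.13],[-0.21,-0.015,-0.14],[-0.16,-0.012,-0.17],[-0.15,-0.012,-0.17],[0,0,0]], roll=[0,0,0,0,0])

```text
time_s: 12.88
ee_pos: [0.5592, 0.0113, 0.1551]
orientation: [[-0.997, -0.081, 0.008], [-0.081, 0.997, 0.001], [-0.008, 0.0, -1.0]]
ft_force: [6.1, 1.2, 2.2]
width: 0.0238
gripper_force: 63.1
```

```bash
python3 - <<'E'
from fit import *
im,d,c=shot('wrist')
s=r.get_state();print(s['ee_pos'],s['ft_force'],s['moment'])
for t in r.trace('wrist','drum_centre')[:1]:
    P=world(c,d,t['pixels']); P=P[np.linalg.norm(P-np.median(P,0),axis=1)<.05]
    print(t['box'],np.percentile(P,2,axis=0),np.percentile(P,98,axis=0)); 
    # fit cylinder axis tilt: drum (r13) around axis through x0,z0
    from scipy.optimize import least_squares
    e=s['ee_pos']; ex=np.array([.997,.08,0])
    def res(p):
        ax=-np.sin(p[2])*ex+np.array([0,0,np.cos(p[2])]); o=e+p[0]*ex+np.array([0,p[3],p[1]]) 
        q=P-o;h=q@ax;rad=np.linalg.norm(q-np.outer(h,ax),axis=1)
        dr=rad-.013;dh=np.maximum(h-.034,-h); b=(rad+h-(.013+.030))/np.sqrt(2)
        return np.maximum(np.maximum(dr,dh),b)
    for a0 in(0,.3,.55):
        f=least_squares(res,[0,-.008,a0,0],loss='soft_l1',f_scale=.002);print(f.x,f.cost)
E
```

```text
[0.5593 0.0113 0.1551] [6.2087 0.3936 3.6023] [ 0.1947 -1.6011  0.0166]
[251.2, 261.6, 308.9, 323.4] [0.5476 0.0002 0.1722] [0.5669 0.0217 0.1847]
[ 0.0131 -0.0043  0.4974 -0.0003] 0.00040833842703579833
[ 0.0131 -0.0043  0.4974 -0.0003] 0.0004083384270357984
[ 0.0131 -0.0043  0.4978 -0.0003] 0.00040833922596347153
```

Fit: the drum leans 0.50 rad and sits on the bore axis, about 10 mm in. Now sliding it along the axis.

Call:
drive_tool(dp=[[0.15,0.012,-0.21],[0.15,0.012,-0.21],[0.15,0.012,-0.21],[0.15,0.012,-0.21],[0,0,0]], roll=[0,0,0,0,0])

```text
time_s: 13.4
ee_pos: [0.5707, 0.0121, 0.1369]
orientation: [[-0.997, -0.081, 0.005], [-0.081, 0.997, 0.001], [-0.005, 0.001, -1.0]]
ft_force: [7.2, 1.0, 0.9]
width: 0.0242
gripper_force: 62.8
```

Call:
drive_tool(dp=[[0.12,0.01,-0.18],[0.12,0.01,-0.18],[0.03,0,-0.08],[0,0,0],[0,0,0]], roll=[0,0,0,0,0])

```text
time_s: 13.82
ee_pos: [0.5747, 0.0125, 0.1298]
orientation: [[-0.997, -0.081, 0.003], [-0.081, 0.997, -0.001], [-0.003, -0.001, -1.0]]
ft_force: [-1.9, -1.0, 15.7]
width: 0.0241
gripper_force: 65.1
```

```bash
cat > dfit.py <<'E'
from fit import *
def dfit(n='wrist',off=(0,0,0)):
    im,d,c=shot(n); s=r.get_state(); print(s['time_s'],s['ee_pos'],s['ft_force'])
    t=r.trace(n,'drum_centre'); e=np.array([.588,.0133,.125]); ex=np.array([.997,.079,0])
    for k in t[:3]:
        P=world(c,d,k['pixels']); P=P[np.linalg.norm(P-e-[-.01,0,.02],axis=1)<.05]
        if len(P)<60: continue
        def res(p):
            ax=-np.sin(p[2])*ex+np.array([0,0,np.cos(p[2])]); o=e+p[0]*ex+np.array([0,p[3],p[1]])
            q=P-o;h=q@ax;rad=np.linalg.norm(q-np.outer(h,ax),axis=1)
            return np.maximum(np.maximum(rad-.013,np.maximum(h-.034,-h)),(rad+h-.043)/np.sqrt(2))
        f=least_squares(res,[0,0,.55,0],loss='soft_l1',f_scale=.002)
        s_,z_=f.x[:2]; print(k['score'],len(P),'tilt',f.x[2],'seat along axis mm',1e3*(-s_*.5227+z_*.8525),'off',1e3*(s_*.8525+z_*.5227),'y',f.x[3]*1e3,f.cost)
    return im
E
python3 -c "
from dfit import *
dfit()"
```

```text
13.8667 [0.5747 0.0125 0.1298] [-2.7381 -1.8531 16.5988]
0.88 2737 tilt 0.5103591343304938 seat along axis mm 0.7140928987413245 off 0.45127433262973754 y -0.10913331880811909 0.0003976403419740045
```

Call:
drive_tool(dp=[[0.05,0,-0.1],[0.02,0,-0.05],[0,0,0]], roll=[0,0,0])

```text
time_s: 14.17
ee_pos: [0.5744, 0.0125, 0.1286]
orientation: [[-0.997, -0.082, -0.0], [-0.082, 0.997, -0.003], [0.0, -0.003, -1.0]]
ft_force: [-13.1, -4.3, 36.4]
width: 0.0239
gripper_force: 68.1
```

Call:
drive_tool(dp=[[0,0,0],[0,0,0],[0,0,0],[0,0,1],[0,0,1]], roll=[0,0,0,0,0], grip=-1)

```text
time_s: 14.58
ee_pos: [0.5732, 0.0116, 0.1628]
orientation: [[-0.997, -0.081, -0.005], [-0.081, 0.997, 0.0], [0.005, 0.0, -1.0]]
ft_force: [1.0, -0.9, 0.6]
width: 0.0825
gripper_force: 0.0
```

```bash
python3 - <<'E'
from dfit import *
im=dfit(); P=None
print(r.get_state()['joints'],r.get_state()['width'])
im2,d2,c2=shot('scene')
cv2.imwrite('pics/g.png',np.hstack([cv2.resize(im,(440,330)),cv2.resize(im2[130:230,220:320],(330,330),interpolation=cv2.INTER_CUBIC)]))
E
```

```text
14.6333 [0.5758 0.0128 0.1675] [1.6396 1.5883 2.6443]
0.89 1884 tilt 0.5466027738592851 seat along axis mm 0.4469552235470955 off -0.8204637197074284 y 0.0497889186357312 0.0002691719191512549
[ 0.7982  0.7916 -1.268   1.7869  0.8155  1.2024  0.9348] 0.08511681719463592
```

View pics/g.png

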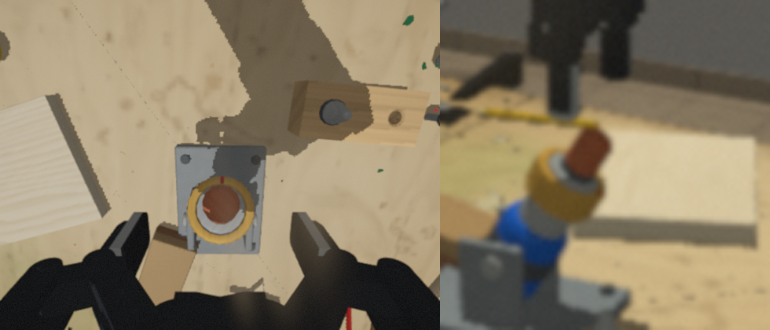

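Seated: the fit puts the collar on the rim within 0.5 mm, leaning 0.547 rad (drum at crop px 220,203). The nut has a red mark at (222,180). Now gripping the nut from +0.4 rad.

Call:
drive_tool(dp=[[0.45,0.03,-0.2],[0.5,0.03,-0.5],[0,0,-1],[0,0,-1],[0,0,-1]], roll=[1,1,1,1,0])

```text
time_s: 15.15
ee_pos: [0.593, 0.013, 0.0877]
orientation: [[-0.884, -0.467, -0.003], [-0.467, 0.884, 0.0], [0.002, 0.001, -1.0]]
ft_force: [-0.5, -0.5, -0.4]
width: 0.0856
gripper_force: 0.0
```

Call:
drive_tool(dp=[[0,0,0],[0,0,0],[0,0,0],[0,0,0]], roll=[0,0,0,0], grip=1)

```text
time_s: 15.48
ee_pos: [0.5933, 0.0136, 0.0907]
orientation: [[-0.886, -0.463, -0.001], [-0.463, 0.886, -0.0], [0.001, 0.0, -1.0]]
ft_force: [-3.4, 0.3, -2.1]
width: 0.0537
gripper_force: 63.6
```

Call:
drive_tool(dp=[[0,0,0],[0,0,0],[0,0,0],[0,0,0]], roll=[-1,-1,-1,-1])

```text
time_s: 15.82
ee_pos: [0.5934, 0.0142, 0.0909]
orientation: [[-0.997, -0.078, -0.0], [-0.078, 0.997, 0.001], [0.0, 0.001, -1.0]]
ft_force: [-3.4, -0.4, -1.2]
width: 0.0517
gripper_force: 62.8
```

Call:
drive_tool(dp=[[0,0,0],[0,0,0],[0,0,0],[0,0,0],[0,0,0]], roll=[-1,-1,-1,-1,0])

```text
time_s: 16.23
ee_pos: [0.5935, 0.0147, 0.0916]
orientation: [[-0.949, 0.314, 0.001], [0.314, 0.949, 0.001], [-0.0, 0.001, -1.0]]
ft_force: [-7.5, -3.7, 3.8]
width: 0.0515
gripper_force: 129.3
```

Call:
drive_tool(dp=[[0,0,0],[0,0,0],[0,0,0],[0,0,0]], roll=[0,0,0,0], grip=-1)

```text
time_s: 16.57
ee_pos: [0.5947, 0.0131, 0.091]
orientation: [[-0.949, 0.314, 0.001], [0.314, 0.949, -0.0], [-0.001, 0.0, -1.0]]
ft_force: [-0.6, -0.5, 1.0]
width: 0.0855
gripper_force: 0.0
```

```bash
python3 - <<'E'
from dfit import *
im=dfit(); print(r.get_state()['joints'],r.get_state()['width'])
im2,d2,c2=shot('scene')
cv2.imwrite('pics/i.png',np.hstack([cv2.resize(im,(440,330)),cv2.resize(im2[130:230,220:320],(330,330),interpolation=cv2.INTER_CUBIC)]))
E
```

```text
16.6167 [0.5946 0.0131 0.0908] [-0.4035 -0.0929  0.5431]
0.88 6448 tilt 0.5739248865968261 seat along axis mm 0.6147738450612406 off -0.5878315813318419 y -0.30267222185998793 0.001154559757054688
[ 0.6923  0.848  -1.0992  1.7868  0.8624  1.0758  0.5242] 0.08563664383352755
```

View pics/i.png

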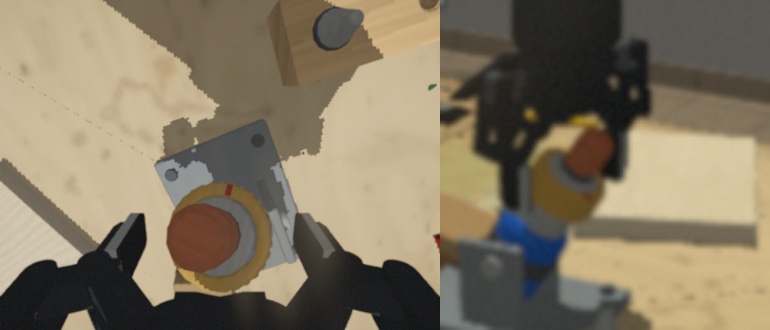

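The red mark on the nut is now at crop px (229,190), so the nut has turned. I'll measure its angle numerically while setting up the next stroke.

```bash
cat > mark.py <<'E'
from fit import *
def mark(n='wrist'):
    im,d,c=shot(n); yw=.079;a=.55
    ex=np.array([np.cos(yw),np.sin(yw),0]); ey=np.array([-np.sin(yw),np.cos(yw),0]); ax=-np.sin(a)*ex+np.array([0,0,np.cos(a)]); bx=np.cross(ey,ax)
    hsv=cv2.cvtColor(im,cv2.COLOR_BGR2HSV); m=((hsv[...,0]<6)|(hsv[...,0]>172))&(hsv[...,1]>140)&(hsv[...,2]>40)
    q=world(c,d,m)-[.588,.0133,.125]; h=q@ax; x=q@bx;y=q@ey; R=np.hypot(x,y)
    k=(R>.0195)&(R<.029)&(h>-.028)&(h<.003)
    A=np.arctan2(-y[k],-x[k]) # 0 toward -s; cw seen from outside positive?
    print('mark n',k.sum(),'ang',np.median(A) if k.any() else None,'h',np.median(h[k]) if k.any() else None,'spread',np.percentile(A,[5,95]) if k.any() else None)
    return im
E
python3 -c "
from mark import *
mark()"
```

```text
mark n 82 ang -0.6213111027695117 h -0.0010149132243716774 spread [-0.6619 -0.5734]
```

Call:
drive_tool(dp=[[0,0,0],[0,0,0],[0,0,0],[0,0,0],[0,0,0]], roll=[1,1,1,1,1])

```text
time_s: 17.18
ee_pos: [0.5941, 0.0132, 0.0903]
orientation: [[-0.983, -0.185, 0.0], [-0.185, 0.983, 0.0], [-0.0, 0.0, -1.0]]
ft_force: [-0.0, 0.5, -1.0]
width: 0.0853
gripper_force: 0.0
```

Call:
drive_tool(dp=[[0,0,0],[0,0,0],[0,0,0],[0,0,0]], roll=[1,1,1,0])

```text
time_s: 17.52
ee_pos: [0.594, 0.0132, 0.09]
orientation: [[-0.885, -0.466, -0.001], [-0.466, 0.885, 0.001], [0.0, 0.001, -1.0]]
ft_force: [0.1, -0.6, 0.2]
width: 0.0853
gripper_force: 0.0
```

Call:
drive_tool(dp=[[0,0,0],[0,0,0],[0,0,0],[0,0,0]], roll=[0,0,0,0], grip=1)

```text
time_s: 17.85
ee_pos: [0.5938, 0.0139, 0.0911]
orientation: [[-0.887, -0.462, -0.0], [-0.462, 0.887, 0.0], [0.0, 0.0, -1.0]]
ft_force: [-2.5, 0.8, 5.0]
width: 0.0535
gripper_force: 62.1
```

Call:
drive_tool(dp=[[0,0,0],[0,0,0],[0,0,0],[0,0,0]], roll=[-1,-1,-1,-1])

```text
time_s: 18.18
ee_pos: [0.5944, 0.0143, 0.0908]
orientation: [[-0.997, -0.077, 0.001], [-0.077, 0.997, 0.001], [-0.001, 0.001, -1.0]]
ft_force: [-0.9, 1.6, 0.1]
width: 0.0517
gripper_force: 62.3
```

Call:
drive_tool(dp=[[0,0,0],[0,0,0],[0,0,0],[0,0,0],[0,0,0]], roll=[-1,-1,-1,-1,0])

```text
time_s: 18.6
ee_pos: [0.5948, 0.0143, 0.091]
orientation: [[-0.949, 0.316, 0.003], [0.316, 0.949, 0.001], [-0.002, 0.002, -1.0]]
ft_force: [-1.6, -5.8, 2.3]
width: 0.0519
gripper_force: 130.3
```

Call:
drive_tool(dp=[[0,0,0],[0,0,0],[0,0,0],[0,0,0]], roll=[0,0,0,0], grip=-1)

```text
time_s: 18.93
ee_pos: [0.5941, 0.0132, 0.0903]
orientation: [[-0.949, 0.314, -0.0], [0.314, 0.949, -0.0], [-0.0, -0.0, -1.0]]
ft_force: [0.0, 0.0, 0.8]
width: 0.0855
gripper_force: 0.0
```

```bash
python3 -c "
from mark import *
mark()
s=r.get_state();print(s['time_s'],s['ee_pos'],s['joints'])"
```

```text
mark n 90 ang -1.2351436348727924 h -0.0010140872197076177 spread [-1.2827 -1.1892]
18.9833 [0.5941 0.0132 0.0903] [ 0.6932  0.8499 -1.1013  1.7872  0.8644  1.0774  0.5226]
```

Call:
drive_tool(dp=[[0,0,0],[0,0,0],[0,0,0],[0,0,0],[0,0,0]], roll=[1,1,1,1,1])

```text
time_s: 19.4
ee_pos: [0.5941, 0.0132, 0.0903]
orientation: [[-0.983, -0.185, -0.0], [-0.185, 0.983, -0.0], [0.0, -0.0, -1.0]]
ft_force: [-0.7, -0.3, -0.7]
width: 0.0854
gripper_force: 0.0
```

Call:
drive_tool(dp=[[0,0,0],[0,0,0],[0,0,0]], roll=[1,1,0])

```text
time_s: 19.65
ee_pos: [0.5939, 0.0132, 0.09]
orientation: [[-0.927, -0.375, -0.001], [-0.375, 0.927, 0.001], [0.0, 0.001, -1.0]]
ft_force: [1.0, -0.2, 0.3]
width: 0.0855
gripper_force: 0.0
```

Call:
drive_tool(dp=[[0,0,0],[0,0,0],[0,0,0],[0,0,0]], roll=[0,0,0,0], grip=1)

```text
time_s: 19.98
ee_pos: [0.5938, 0.0139, 0.0911]
orientation: [[-0.929, -0.371, -0.0], [-0.371, 0.929, 0.0], [0.0, 0.0, -1.0]]
ft_force: [-2.0, 1.0, 5.2]
width: 0.0534
gripper_force: 62.1
```

Call:
drive_tool(dp=[[0,0,0],[0,0,0],[0,0,0],[0,0,0],[0,0,0]], roll=[-0.7,-0.7,-0.7,-0.7,0])

```text
time_s: 20.4
ee_pos: [0.5925, 0.0138, 0.0908]
orientation: [[-0.995, -0.101, -0.002], [-0.101, 0.995, -0.002], [0.002, -0.002, -1.0]]
ft_force: [-5.7, -0.8, 5.5]
width: 0.0531
gripper_force: 71.7
```

```bash
python3 -c "
from mark import *
mark()
s=r.get_state();print(s['time_s'],s['ee_pos'],s['moment'],s['ft_force'])"
```

```text
mark n 73 ang -1.3082737824466852 h -0.0010231631713203619 spread [-1.3468 -1.2681]
20.45 [0.5925 0.0138 0.0908] [-0.3889  1.1125  0.6987] [-5.3919 -0.1743  6.2477]
```

The nut stopped at mark angle −1.31 with 0.7 N m of resistance, so the stop is reached. Release, lift, and go to the cap.

Call:
drive_tool(dp=[[0,0,0],[0,0,0],[0,0,0],[0,0,0.5],[0,0,1]], roll=[0,0,0,0,-0.2], grip=-1)

```text
time_s: 20.87
ee_pos: [0.5927, 0.0126, 0.1189]
orientation: [[-0.997, -0.08, -0.004], [-0.08, 0.997, 0.0], [0.004, 0.001, -1.0]]
ft_force: [0.4, -0.4, 0.4]
width: 0.0857
gripper_force: 0.0
```

Call:
drive_tool(dp=[[0,0,1],[0,0,1],[0,0,1],[0,0,1],[0,0,0.5]], roll=[0,0,0,0,0])

```text
time_s: 21.28
ee_pos: [0.5952, 0.0138, 0.2136]
orientation: [[-0.997, -0.081, 0.004], [-0.081, 0.997, 0.001], [-0.004, 0.0, -1.0]]
ft_force: [0.9, 0.3, -0.2]
width: 0.0852
gripper_force: 0.0
```

```bash
python3 -c "
from dfit import *
import mark
mark.mark(); dfit(); dfit('scene')"
```

```text
mark n 17 ang -1.3081939316110316 h -0.0010315341896859583 spread [-1.3382 -1.2821]
21.3833 [0.5953 0.0137 0.2126] [-0.0483  1.1141  0.2435]
0.91 1417 tilt 0.5526984541026098 seat along axis mm 0.6758038467914261 off -0.43878734453755047 y -0.020835108554274343 0.00020385269084836742
21.4833 [0.5939 0.0129 0.2098] [-0.4023  0.0152 -0.5929]
0.5 157 tilt 0.5326563811035046 seat along axis mm -0.421940598277336 off -1.238024559113494 y -0.027126473695335072 8.680189583757709e-05
```

Call:
drive_tool(dp=[[-0.42,-0.98,0],[-0.42,-0.98,0],[-0.42,-0.98,0],[-0.42,-0.98,0],[-0.42,-0.98,0]], roll=[0,0,0,0,0])

```text
time_s: 21.95
ee_pos: [0.5507, -0.0856, 0.2088]
orientation: [[-0.997, -0.081, -0.002], [-0.081, 0.997, 0.001], [0.002, 0.001, -1.0]]
ft_force: [0.1, -0.3, -0.5]
width: 0.0853
gripper_force: 0.0
```

Call:
drive_tool(dp=[[-0.42,-0.98,0],[-0.42,-0.98,0],[-0.42,-0.98,0],[-0.42,-0.98,0],[-0.42,-0.98,0]], roll=[0,0,0,0,0])

```text
time_s: 22.37
ee_pos: [0.5087, -0.1836, 0.2089]
orientation: [[-0.997, -0.081, -0.002], [-0.081, 0.997, 0.001], [0.002, 0.001, -1.0]]
ft_force: [0.3, -0.5, -0.4]
width: 0.0856
gripper_force: 0.0
```

Call:
drive_tool(dp=[[-0.42,-0.98,0],[-0.42,-0.98,0],[-0.42,-0.98,0],[-0.42,-0.98,0],[0,0,0]], roll=[0,0,0,0,0], grip=-0.5)

```text
time_s: 22.78
ee_pos: [0.4738, -0.266, 0.2081]
orientation: [[-0.997, -0.074, -0.004], [-0.074, 0.997, -0.0], [0.004, 0.0, -1.0]]
ft_force: [0.6, -0.5, -0.6]
width: 0.0639
gripper_force: 0.0
```

```bash
python3 - <<'E'
from fit import *
im,d,c=shot('wrist'); s=r.get_state();print(s['time_s'],s['ee_pos'],s['joints'],s['width'],s['orientation'])
for t in r.trace('wrist','cap_centre')[:2]:
    P=world(c,d,t['pixels']); print(t['score'],t['box'],len(P),np.percentile(P,[2,50,98],axis=0))
    T=P[P[:,2]>.05]; print(cv2.minEnclosingCircle((T[:,:2]*1000).astype(np.float32)),T.mean(0))
    def res(p):
        q=np.hypot(P[:,0]-p[0],P[:,1]-p[1]); return np.maximum(q-.018,P[:,2]-.056)
    print(least_squares(res,[P[:,0].mean(),P[:,1].mean()],loss='soft_l1',f_scale=.002).x)
cv2.imwrite('pics/k.png',im)
E
```

```text
22.8333 [ 0.4746 -0.2636  0.2085] [ 1.4297  0.7719 -1.4184  1.8253  0.8002  1.2863  1.4331] 0.06417524784478447 [[-0.9971 -0.0762 -0.0026]
 [-0.0762  0.9971  0.0013]
 [ 0.0025  0.0015 -1.    ]]
0.6 [266.4, 170.5, 299.0, 215.4] 1352 [[ 0.4579 -0.2781  0.0034]
 [ 0.4707 -0.2624  0.0557]
 [ 0.4908 -0.2459  0.0577]]
((475.4105224609375, -261.9331359863281), 18.015817642211914) [ 0.4741 -0.2621  0.0555]
[ 0.476  -0.2619]
```

Call:
drive_tool(dp=[[0,-0.03,-1],[0,0,-1],[0,0,-1],[0,0,-1],[0,0,-1]], roll=[0,0,0,0,0])

```text
time_s: 23.3
ee_pos: [0.4766, -0.2599, 0.109]
orientation: [[-0.997, -0.084, -0.0], [-0.084, 0.997, 0.001], [0.0, 0.001, -1.0]]
ft_force: [0.3, -0.4, 0.4]
width: 0.0642
gripper_force: 0.0
```

Call:
drive_tool(dp=[[0,0,-1],[0,0,-1],[0,0,-1],[0,0,-0.95],[0,0,-0.9]], roll=[0,0,0,0,0])

```text
time_s: 23.72
ee_pos: [0.4765, -0.2597, 0.0118]
orientation: [[-0.997, -0.084, -0.001], [-0.084, 0.997, 0.001], [0.001, 0.001, -1.0]]
ft_force: [0.4, 0.2, -0.5]
width: 0.0641
gripper_force: 0.0
```

Call:
drive_tool(dp=[[0,0,0],[0,0,0],[0,0,0],[0,0,0],[0,0,0]], roll=[0,0,0,0,0], grip=1)

```text
time_s: 24.13
ee_pos: [0.4772, -0.2619, 0.0144]
orientation: [[-0.997, -0.081, 0.001], [-0.081, 0.997, -0.001], [-0.001, -0.001, -1.0]]
ft_force: [-0.2, 0.5, -0.4]
width: 0.0357
gripper_force: 59.8
```

Call:
drive_tool(dp=[[0,0,1],[0,0,1],[0,0,1],[0,0,1],[0,0,1]], roll=[0,0,0,0,0])

```text
time_s: 24.55
ee_pos: [0.4765, -0.2618, 0.115]
orientation: [[-0.997, -0.081, 0.001], [-0.081, 0.997, -0.001], [-0.001, -0.001, -1.0]]
ft_force: [0.1, -0.2, 0.1]
width: 0.0358
gripper_force: 60.0
```

Call:
drive_tool(dp=[[0.35,0.98,1],[0.35,0.98,1],[0.35,0.98,1],[0.35,0.98,1],[0.35,0.98,0.4]], roll=[0,0,0,0,0])

```text
time_s: 24.97
ee_pos: [0.513, -0.1627, 0.2047]
orientation: [[-0.997, -0.081, 0.004], [-0.081, 0.997, -0.002], [-0.004, -0.002, -1.0]]
ft_force: [0.3, 0.3, -0.9]
width: 0.036
gripper_force: 60.0
```

Call:
drive_tool(dp=[[0.35,0.98,0],[0.35,0.98,0],[0.35,0.98,0],[0.35,0.98,0],[0.35,0.98,0]], roll=[0,0,0,0,0])

```text
time_s: 25.38
ee_pos: [0.5467, -0.0648, 0.2021]
orientation: [[-0.997, -0.081, 0.001], [-0.081, 0.997, -0.001], [-0.001, -0.001, -1.0]]
ft_force: [-0.3, 0.1, 0.4]
width: 0.0359
gripper_force: 60.0
```

Call:
drive_tool(dp=[[0.35,0.98,0],[0.35,0.98,0],[0.35,0.98,0],[0.35,0.98,0],[0,0,0]], roll=[0,0,0,0,0])

```text
time_s: 25.8
ee_pos: [0.575, 0.018, 0.203]
orientation: [[-0.996, -0.087, 0.003], [-0.087, 0.996, 0.003], [-0.003, 0.002, -1.0]]
ft_force: [0.3, 0.7, 0.2]
width: 0.0357
gripper_force: 60.0
```

Call:
drive_tool(dp=[[0,0,0],[0,0,0]], roll=[0,0])

```text
time_s: 25.97
ee_pos: [0.5743, 0.0121, 0.2016]
orientation: [[-0.997, -0.081, 0.0], [-0.081, 0.997, -0.001], [-0.0, -0.001, -1.0]]
ft_force: [0.2, -0.4, -0.5]
width: 0.0358
gripper_force: 60.0
```

```bash
cat > cfit.py <<'E'
from fit import *
def cfit(n='wrist'):
    im,d,c=shot(n); s=r.get_state(); print(s['time_s'],s['ee_pos'],s['ft_force'],s['moment'],s['width'])
    e=np.array([.588,.0133,.125]); ex=np.array([.997,.079,0])
    for k in r.trace(n,'cap_centre')[:2]:
        P=world(c,d,k['pixels']); P=P[np.linalg.norm(P-e-[-.015,0,.04],axis=1)<.09]
        if len(P)<60: continue
        def res(p):
            ax=-np.sin(p[2])*ex+np.array([0,0,np.cos(p[2])]); o=e+p[0]*ex+np.array([0,p[3],p[1]])
            q=P-o;h=q@ax;rad=np.linalg.norm(q-np.outer(h,ax),axis=1)
            return np.maximum(np.maximum(rad-.018,np.maximum(h-.056,-h)),(rad+h-.071)/np.sqrt(2))
        f=min((least_squares(res,[-.012,.03,a,0],loss='soft_l1',f_scale=.002) for a in(0,.5)),key=lambda f:f.cost)
        s_,z_=f.x[:2]; print(k['score'],len(P),'edge s,z mm',s_*1e3,z_*1e3,'tilt',f.x[2],'along',1e3*(-s_*.5227+z_*.8525),'off',1e3*(s_*.8525+z_*.5227),'y',f.x[3]*1e3,f.cost)
    return im
E
python3 -c "
from cfit import *
cfit()"
```

```text
26.0167 [0.5743 0.0114 0.2014] [-0.2271 -1.045   0.323 ] [-0.0153  0.0092 -0.0375] 0.035933659496353985
0.94 9357 edge s,z mm -14.612830463249571 63.33823067752875 tilt -0.00834751398401677 along 61.63396813573381 off 20.64945520522402 y -0.4335250547966082 0.002139301579849658
```

Call:
drive_tool(dp=[[0.11,0.02,-0.7],[0,0,-0.6],[0,0,-0.4],[0,0,-0.2],[0,0,0]], roll=[0,0,0,0,0])

```text
time_s: 26.48
ee_pos: [0.5757, 0.0127, 0.1615]
orientation: [[-0.997, -0.081, -0.003], [-0.081, 0.997, 0.0], [0.003, 0.0, -1.0]]
ft_force: [-0.0, -0.6, 0.3]
width: 0.0358
gripper_force: 60.0
```

Call:
drive_tool(dp=[[-0.19,-0.015,0],[-0.19,-0.015,-0.01],[-0.19,-0.015,-0.04],[-0.19,-0.015,-0.06],[0,0,0]], roll=[0,0,0,0,0])

```text
time_s: 26.9
ee_pos: [0.5674, 0.0124, 0.1645]
orientation: [[-0.997, -0.08, 0.014], [-0.08, 0.997, 0.002], [-0.014, 0.001, -1.0]]
ft_force: [11.9, 0.7, 2.5]
width: 0.0356
gripper_force: 60.2
```

```bash
python3 -c "
from cfit import *
cfit()"
```

```text
26.95 [0.5674 0.0125 0.1645] [11.7561  0.0244  3.0133] [ 0.1364 -2.8764 -0.0567] 0.03558289876791115
0.94 9306 edge s,z mm -20.108461690340775 26.287013059279364 tilt 0.03615676476462192 along 32.92037155857678 off -3.4022418649301867 y 0.4310975967415729 0.0054915844329989395
```

Call:
drive_tool(dp=[[-0.19,-0.015,-0.08],[-0.19,-0.015,-0.08],[-0.1,-0.01,-0.08],[0,0,0]], roll=[0,0,0,0])

```text
time_s: 27.33
ee_pos: [0.5593, 0.012, 0.1609]
orientation: [[-0.997, -0.08, 0.017], [-0.08, 0.997, 0.002], [-0.017, 0.001, -1.0]]
ft_force: [12.7, 0.3, 7.2]
width: 0.0361
gripper_force: 60.8
```

```bash
python3 -c "
from cfit import *
im=cfit()
im2,_,_=shot('scene')
cv2.imwrite('pics/l.png',np.hstack([cv2.resize(im,(440,330)),cv2.resize(im2[130:230,220:320],(330,330),interpolation=cv2.INTER_CUBIC)]))"
```

```text
27.3833 [0.5593 0.012  0.1609] [12.8924  0.2194  7.6304] [ 0.1294 -3.252   0.0337] 0.03508331217130685
0.82 8237 edge s,z mm -19.765560848143746 23.957387624971002 tilt 0.21563426375064368 along 30.755131605612515 off -4.3276141114702 y 0.6171925927158877 0.0014560679647176173
```

View pics/l.png

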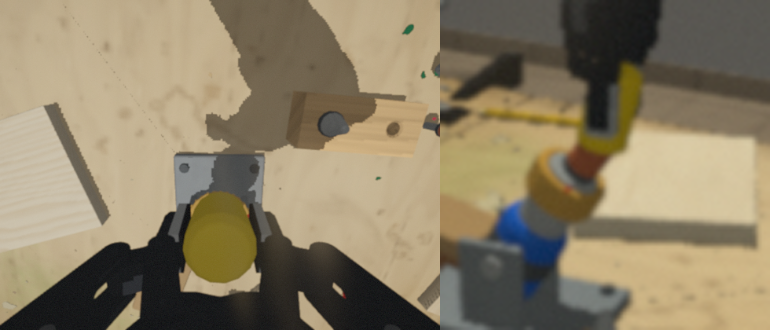

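The cap is over the drum top (scene crop px 610,110) and pivoting, now at 0.22 rad. Continuing the swing.

Call:
drive_tool(dp=[[-0.18,-0.015,-0.1],[-0.18,-0.015,-0.12],[-0.1,-0.01,-0.12],[0,0,0]], roll=[0,0,0,0])

```text
time_s: 27.82
ee_pos: [0.5499, 0.0111, 0.1539]
orientation: [[-0.997, -0.08, 0.016], [-0.08, 0.997, 0.002], [-0.016, 0.001, -1.0]]
ft_force: [12.9, 0.4, 8.3]
width: 0.0361
gripper_force: 58.9
```

```bash
python3 -c "
from cfit import *
cfit()"
```

```text
27.8667 [0.55   0.0111 0.154 ] [12.677  -0.2557  8.7883] [ 0.0141 -3.0544  0.0732] 0.03556984280116354
0.96 7033 edge s,z mm -18.178440372780397 21.305369780481374 tilt 0.4724562785222925 along 27.66469852071269 off -4.360803633537674 y 0.5078363664601616 0.0019214490172628084
```

Call:
drive_tool(dp=[[0.18,0.015,-0.05],[0.18,0.015,-0.12],[0.15,0.012,-0.15],[0,0,0]], roll=[0,0,0,0])

```text
time_s: 28.25
ee_pos: [0.5573, 0.0116, 0.1456]
orientation: [[-0.997, -0.08, 0.009], [-0.08, 0.997, 0.001], [-0.009, 0.0, -1.0]]
ft_force: [8.5, 0.1, 2.6]
width: 0.0358
gripper_force: 59.5
```

```bash
python3 -c "
from cfit import *
cfit()"
```

```text
28.3 [0.5572 0.0115 0.1456] [ 8.7799 -0.7791  1.6846] [ 0.0225 -1.9704  0.0005] 0.035747212329267655
0.81 7136 edge s,z mm -11.4848929522501 12.548026106508079 tilt 0.4495503928556084 along 16.700345801939264 off -3.232017995921437 y 0.3414151950603001 0.001732397209708538
0.6 586 edge s,z mm -8.480133995356999 -10.267830681983325 tilt 0.300794996607007 along -4.320759617017681 off -12.596309328514524 y 0.252988525849962 0.0007966579094522078
```

Call:
drive_tool(dp=[[0.13,0.01,-0.19],[0.13,0.01,-0.19],[0.12,0.01,-0.19],[0,0,0]], roll=[0,0,0,0])

```text
time_s: 28.68
ee_pos: [0.5647, 0.0122, 0.1344]
orientation: [[-0.997, -0.081, 0.009], [-0.081, 0.997, 0.001], [-0.009, 0.0, -1.0]]
ft_force: [6.4, -0.6, 2.9]
width: 0.0357
gripper_force: 59.4
```

```bash
python3 -c "
from cfit import *
cfit()"
```

```text
28.7333 [0.5647 0.0121 0.1344] [7.6733 0.6507 2.2356] [ 0.0623 -1.9622  0.0212] 0.03604574356197132
0.74 7187 edge s,z mm -3.492889593038167 1.5938581760817407 tilt 0.464484699470899 along 3.184497485390734 off -2.144578709427112 y 0.355970678060598 0.001970950113447109
```

Call:
drive_tool(dp=[[0.06,0.005,-0.13],[0.05,0.004,-0.12],[0.02,0,-0.1],[0,0,0]], roll=[0,0,0,0])

```text
time_s: 29.12
ee_pos: [0.5643, 0.0125, 0.1294]
orientation: [[-0.997, -0.082, 0.004], [-0.082, 0.997, -0.002], [-0.004, -0.003, -1.0]]
ft_force: [-9.3, -3.2, 29.3]
width: 0.0361
gripper_force: 59.7
```

```bash
python3 -c "
from cfit import *
cfit()"
```

```text
29.1667 [0.5644 0.0125 0.1295] [-8.4304 -3.0863 28.5455] [-0.8302  1.299   0.105 ] 0.03539681691598845
0.79 7227 edge s,z mm -1.9106915679256329 -0.7396874786522056 tilt 0.5524017558109182 along 0.3681349070037231 off -2.01549920674811 y 0.7443073588969564 0.001959061931991374
```

The cap's edge is on the rim: fitted at 0.4 mm, leaning 0.552 rad, with contact force along the axis. Release and retreat.

Call:
drive_tool(dp=[[0,0,0.1],[0,0,0.1],[0,0,0],[0,0,0],[0,0,0]], roll=[0,0,0,0,0], grip=-1)

```text
time_s: 29.63
ee_pos: [0.5627, 0.0118, 0.1284]
orientation: [[-0.997, -0.081, -0.001], [-0.081, 0.997, -0.0], [0.001, 0.0, -1.0]]
ft_force: [0.5, -0.0, -0.4]
width: 0.0851
gripper_force: 0.0
```

Call:
drive_tool(dp=[[0,0,1],[0,0,1],[0,0,1],[0,0,1],[0,0,1]], roll=[0,0,0,0,0])

```text
time_s: 30.05
ee_pos: [0.5626, 0.012, 0.2292]
orientation: [[-0.997, -0.081, -0.001], [-0.081, 0.997, 0.0], [0.001, 0.0, -1.0]]
ft_force: [-0.0, 0.2, -0.3]
width: 0.0854
gripper_force: 0.0
```

Call:
drive_tool(dp=[[0,0,0.3],[0,0,0],[0,0,0]], roll=[0,0,0])

```text
time_s: 30.3
ee_pos: [0.5627, 0.0116, 0.2339]
orientation: [[-0.997, -0.081, -0.001], [-0.081, 0.997, -0.0], [0.001, -0.0, -1.0]]
ft_force: [-1.6, 0.1, -0.0]
width: 0.0856
gripper_force: 0.0
```

```bash
python3 -c "
from cfit import *
import mark
im=cfit(); mark.mark()
im2,_,_=shot('scene')
cv2.imwrite('pics/m.png',np.hstack([cv2.resize(im,(440,330)),cv2.resize(im2[130:300,200:370],(330,330),interpolation=cv2.INTER_CUBIC)]))"
```

```text
30.35 [0.5624 0.0115 0.2334] [-1.149   0.3152 -0.571 ] [-0.0243  0.0221  0.0572] 0.08535178862254855
0.96 2305 edge s,z mm -1.1755340622439152 -0.2550763468774031 tilt 0.5603087142668484 along 0.39699906862190837 off -1.1354711945757565 y 0.7391854974784813 0.0004810362259437487
mark n 5 ang -1.3098000052217422 h -0.0011438611629260838 spread [-1.3311 -1.2797]
```

View pics/m.png

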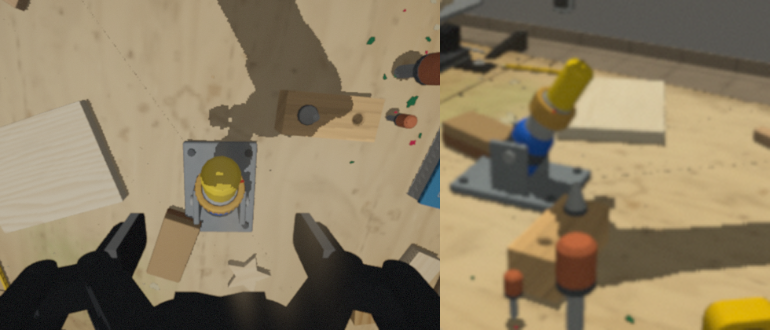

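The cap sits on the rim along the spindle axis (wrist crop px 221,178). The nut mark is still at the stop (−1.31), and the cone and bystanders haven't moved.

```bash
python3 -c "
from workcell import r
print(r.sign_off())"
```

```text
the job is handed in; nothing more can be done
None
```

I mounted the drum fully home in the collet, turned the nut to its stop, and seated the guard cap on the rim. The cone cutter and paint pot are where they were, and I handed the job in at about 30 s; no verdict came back.

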